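Build a two-block rest on the measuring table and lay the bracket on it

ROBOT

A 7-joint arm with a two-finger parallel gripper is mounted at the origin on the work surface. World frame = base frame: x ahead of the robot, y to its left, z up, the work surface at z = 0. Lengths are in mm, angles in rad, forces in N, time in s.
With the tool pointing down it reaches from about 350 to 900 mm from the base axis. Payload 8.1 kg.
Tool frame: the origin (TCP) lies on the front face of the gripper's body, between the roots of the fingers; the fingertips stand 66 mm ahead of it and the grasp point (between the pads) lies 47 mm ahead of it; y points along the fingers, z is the direction in which the jaws open and shut, and the axes are right-handed (so a half turn about y gives the same grasp; the last joint's range is limited). The gripper opens to 92 mm and grips with 3 to 60 N. Pads are 19 mm wide; open, the fingers measure 130 mm over their backs; the gripper's body (75 mm by 190 mm) begins 47 mm behind the grasp point.
Start: joints at [-1.331, 0.434, 0.025, 1.573, -0.012, 1.134, -0.075], TCP at [210.105, 588.638, 292.242] pointing down, gripper open.
Joint ranges: [-2.62, 2.62], [-0.44, 2.09], [-1.27, 1.32], [0.08, 2.57], [-1.32, 4.46], [0.12, 2], [-2.74, 2.74]. Speed limits (rad/s): [2.22, 2.22, 3.01, 3.01, 3.14, 3.14, 3.14].

INTERFACE

Orientations are given as a unit quaternion [w, x, y, z].
In Python, from plant import status, optics, order gives the robot as it stands.
- The arm moves only by the tool move_arm, never from a script. Its argument "increments" is a list of rows, each a list of 5 numbers: the shift along the tool's x, y, z in cm, then the turn about the tool's y in rad, then the gripper command: -1 is fully open, 1 is shut, values between are in proportion. A call has 1 to 8 rows; each row shifts and turns the pose as measured when the row begins, along the tool's axes as they then stand; what a row does not reach is not made up. A row lasts 1/12 s, in which the tool goes at most 41.7 mm and 7.16 degrees, less where a joint would pass 70% of its speed; a pose out of reach is approached as far as the arm can. A call is refused whole if a number of a shift passes 4.17 or a number of a turn 0.125, either way. A call with a gripper value outside its range is refused whole. The fingers move at their own pace and stop on an object; "grip_force" is the grip in N (left out, the last holds). Time passes only in rows, so rows that do not move let the fingers close. It gives the time, the measured TCP pose, the force and the opening at its end, in the units of the state.
- status.read_state(): the state, without advancing time (a new reading comes with each control period).
- optics.camera(name): name is "scene" or "top"; returns a dict with "img" (420x560x3 uint8, red, green, blue), "vfov" (degrees; the focal length in pixels is half the picture's height over the tangent of half this angle, whatever the lens; pixels are square), "cx", "cy" (the principal point, pixels), "rvec" (rotation vector, rad) and "tvec" (3), from world to camera coordinates, as OpenCV has them. Camera axes: x right, y down, z forward; pixel columns grow to the right and rows downward; lengths in mm; the calibration is good to about 2 mm. A picture is of the moment at which its call begins. There is no depth.
- order.sign_off(): hands the job in, once; it reports no verdict.
The state is a dict: "time": time; "qpos": joint angles; "qvel": joint speeds; "tau": joint torques, N m; "ee_pos": TCP position; "ee_rot": TCP orientation; "contact_force": force on the tool from outside, world axes, zero at the start; "ft_torque": the same for the moment, N m; "finger_gap": finger opening in mm.
Only numpy, scipy, OpenCV 4.12 (cv2) and the standard library are available. Lean on these libraries where they do the work, as an engineer would, in place of code of your own. Each camera call takes 0.05 s, during which the arm holds its last target.

TASK

Make one unbroken bed for the bracket: slide the loose riser block along the granite, without lifting or tipping it, until its long side is hard against the stop rail and its end is butted flush against an end of the strapped-down block, with no gap. Then set the bracket down gently on top, right way up, lengthwise along the bed and centred over the joint between the two blocks. Leave the other things on the table where they are.

Things in the scene. Friction and masses are not known exactly. Their poses are not given: they have to be found in the camera images.
- clamped_block: the fixed grey riser block, hollow with a window,, 75 (x) x 110 (y) x 50 mm high, its far side against the stop rail. Origin: centre of its underside, on the granite; x square across to the rail, y along the rail, z up. Its flat ends are the planes y = +-55 mm; a strap clamp on its -x side covers x = -111 to -18, y within 16 of 0, 45 mm high. A block butted to it has its centre at x = 0, y = +110 or -110 mm
- rail_face (a point): the middle of the foot of the stop rail's flat face, where it meets the granite; axes as the clamped block's (the face is this point's plane x = 0 and lies 37.5 mm from the clamped block's origin). The rail is a straight bright steel bar, 20 mm thick (towards +x), 45 mm high, 440 mm long, fixed, reaching 220 mm to either side of this point along y
- loose_block: the loose riser block, twin of the clamped one: 75 (x) x 110 (y) x 50 mm, 0.75 kg, in front of the rail, left or right of the clamped block, askew up to 0.3 rad. Origin: centre of its underside. A window 74 mm long runs through both long sides, z = 13 to 37 mm; the ends, y = +-55 mm, are flat and closed. Slides at 2 to 5 N; a corner can wedge on the rail: push the trailing end to turn it square
- bracket_mid (a point): the aluminium bracket, 0.5 kg, lying right way up on the side away from the loose block: base 170 (x) x 54 (y) x 14 mm, on its middle a bored round hub, 46 mm outside, 31 mm bore, top 54 mm above the underside. Point: on the hub's axis, 27 mm above the underside; x lengthwise, z up. Webs 8 mm thick, up to 34 mm high, join the hub along x; along y the hub is free to grip above the base
- bracket: the same bracket, origin at the centre of its underside (x along its length, z up)
- v_block: bystander: steel V-block 60 x 50 x 45 mm, behind the rail; origin under its centre
- screw_jack: bystander: small screw jack, 46 mm diameter, 55 mm high, behind the rail; origin under its centre
- ring_gauge: bystander: steel ring gauge, 72 mm diameter, 22 mm high, behind the rail; origin under its centre
- gauge_case: bystander: shut wooden gauge case 100 x 160 x 48 mm at the right of the work area; origin under its centre
- caliper: bystander: caliper 235 mm long lying at the left of the work area; origin under the middle of its beam
- ref_sphere: bystander: reference sphere on a stem, 52 mm foot, 89 mm high, at the right of the work area; origin under its foot
- wrench: bystander: flat wrench 160 mm long, lying in front of the strap clamp, along the rail's direction; origin under its middle
Things that resemble listed ones, but are neither listed nor needed, are in the scene too. Of the things shaped like the bracket, the aluminium one is meant.

How it is judged (in metres and radians):
On the way:
1. the loose block stands flat on the granite, its side against the rail and its end butted against the strapped-down block (((y of loose_block in the frame of clamped_block between 0.107 and 0.112 m and x of loose_block in the frame of clamped_block between -0.002 and 0.0025 m and angle between the x axis of loose_block and the x axis of clamped_block, either way round below 0.02 rad and z of loose_block in the frame of clamped_block below 0.003 m) or (y of loose_block in the frame of clamped_block between -0.112 and -0.107 m and x of loose_block in the frame of clamped_block between -0.002 and 0.0025 m and angle between the x axis of loose_block and the x axis of clamped_block, either way round below 0.02 rad and z of loose_block in the frame of clamped_block below 0.003 m))), for 0.3 s.
At the end, for the whole second after the job is handed in: Loose block flat on the granite, within 2 mm of the rail and of the clamped block's end (either end), square within 0.02 rad; bracket released, at rest, upright on both blocks, along the rail within 0.12 rad, its middle within 20 mm of the joint along the bed, 10 mm across (((y of loose_block in the frame of clamped_block between 0.107 and 0.112 m and x of loose_block in the frame of clamped_block between -0.002 and 0.0025 m and angle between the x axis of loose_block and the x axis of clamped_block, either way round below 0.02 rad and z of loose_block in the frame of clamped_block below 0.003 m and y of bracket_mid in the frame of clamped_block between 0.035 and 0.075 m and x of bracket_mid in the frame of clamped_block between -0.01 and 0.01 m and z of bracket_mid in the frame of clamped_block between 0.074 and 0.08 m and angle between the x axis of bracket_mid and the y axis of clamped_block, either way round below 0.12 rad and angle between bracket_mid's own z axis and vertical below 0.05 rad) or (y of loose_block in the frame of clamped_block between -0.112 and -0.107 m and x of loose_block in the frame of clamped_block between -0.002 and 0.0025 m and angle between the x axis of loose_block and the x axis of clamped_block, either way round below 0.02 rad and z of loose_block in the frame of clamped_block below 0.003 m and y of bracket_mid in the frame of clamped_block between -0.075 and -0.035 m and x of bracket_mid in the frame of clamped_block between -0.01 and 0.01 m and z of bracket_mid in the frame of clamped_block between 0.074 and 0.08 m and angle between the x axis of bracket_mid and the y axis of clamped_block, either way round below 0.12 rad and angle between bracket_mid's own z axis and vertical below 0.05 rad)) and linear speed of each of loose_block, bracket below 0.01 m/s and contact force between bracket and the fingers below 0.3 N); the robot touches nothing.
It fails at once if the loose block is lifted off the granite by more than 10 mm (height (world z) of loose_block above 0.01 m).
It fails at once if the loose block is tipped by more than 0.12 rad (angle between loose_block's own z axis and vertical above 0.12 rad).
It fails at once if the bracket is dropped or thrown: moving faster than 0.35 m/s with no finger touching it (linear speed of bracket above 0.35 m/s and contact force between bracket and the fingers below 0.1 N).
It fails at once if one of the other loose things is moved by more than 20 mm (distance of any of v_block, screw_jack, ring_gauge, gauge_case, caliper, ref_sphere, wrench from where it was at the start of the episode above 0.02 m).
It also fails if it takes over 64 s, if anything falls off the work surface, if the arm or the gripper's body presses on something with over 40 N, if the wrist force passes 120 N, or if a joint passes its speed limit or range.

## Working session

There is one attempt and no reset: what is moved stays moved. The work goes in short steps, Python scripts to look and compute and a tool call to move; the robot and the scene stay as the last step left them, time stands still between calls to the robot, and variables do not carry over. Pictures are saved under pics/ and viewed, and the job is handed in when it is done.

Besides the shell and the picture viewer there is one more tool, called after "Request:" as name(argument=value, ...) on one line, values as JSON. move_arm: Moves the arm, as the interface text tells. Its arguments: {"type":"object","properties":{"increments":{"type":"array"},"grip_force":{"type":"number"}},"required":["increments"]}

```bash
ls; mkdir -p pics
python3 - <<'E'
from plant import status, optics
import cv2,numpy as np
print(status.read_state())
for n in("scene","top"):
    c=optics.camera(n); cv2.imwrite(f"pics/{n}0.png",c["img"][:,:,::-1]); print(n,{k:v for k,v in c.items() if k!="img"})
    np.savez(f"{n}0.npz",**c)
E
```

```text
pics
{'time': 0.0, 'qpos': array([-1.33055766,  0.43524107,  0.02494623,  1.57410591, -0.01159604,
        1.13398501, -0.07511257]), 'qvel': array([-1.14935245e-03, -1.39944408e-03,  2.06177498e-03, -6.62982864e-05,
        6.49260269e-04,  2.06694359e-03, -7.38113628e-04]), 'tau': array([ 7.87083954e-04, -6.67856669e+01,  9.85486172e-01, -3.14461756e+01,
       -6.06797612e-02,  4.30848997e-02,  1.76740873e-04]), 'ee_pos': array([209.99561436, 588.22944498, 291.4299297 ]), 'ee_rot': array([-0.69617783,  0.69730126, -0.12068663,  0.12059071]), 'contact_force': array([ 0.24155008,  0.21305283, -1.05900048]), 'ft_torque': array([0.0015426 , 0.01242006, 0.05383052]), 'finger_gap': 91.82269193187402}
scene {'vfov': 45.77989131989004, 'cx': 272.9701658680631, 'cy': 209.91543899598017, 'rvec': array([ 1.88259752,  1.82767079, -0.58585198]), 'tvec': array([ -22.04142473, -406.78147612, 1792.36107422])}
top {'vfov': 54.589147087869996, 'cx': 280.53247193718454, 'cy': 208.50845219802918, 'rvec': array([ 2.15370825, -2.21603519,  0.03255753]), 'tvec': array([  36.15241676,  563.89730067, 1253.82770146])}
```

View pics/scene0.png

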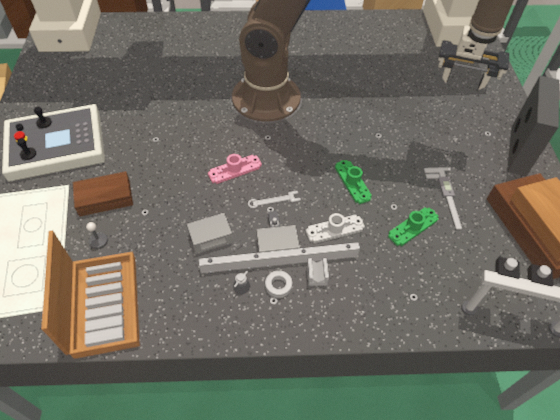

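View pics/top0.png

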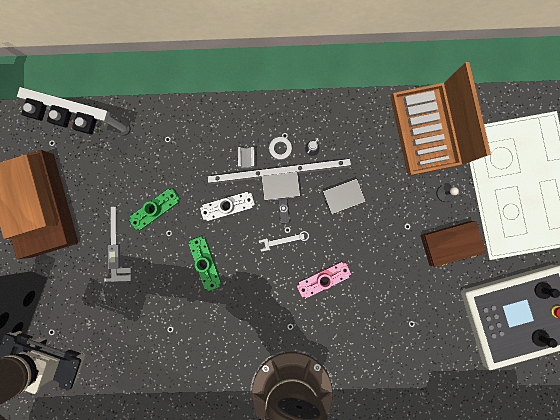

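The top view has the robot at the bottom, so world x is up and y is left. The rail runs from (208,180) to (350,163), with the clamped block at (281,186). The loose block is at (344,196), the aluminium bracket at (227,206) and the wrench at (284,241). I'll zoom in.

```bash
cat > h.py <<'E'
import numpy as np,cv2
from plant import status,optics
from scipy.spatial.transform import Rotation as R
def cam(n,save=None):
    c=optics.camera(n)
    if save: cv2.imwrite(f"pics/{save}.png",c["img"][:,:,::-1])
    return c
def load(f): 
    d=np.load(f); return {k:d[k] for k in d.files}
def K(c):
    f=c["img"].shape[0]/2/np.tan(np.radians(c["vfov"])/2); return np.array([[f,0,c["cx"]],[0,f,c["cy"]],[0,0,1]])
def ray(c,p,z):
    Rm=cv2.Rodrigues(c["rvec"])[0]; o=-Rm.T@c["tvec"]
    d=(Rm.T@np.linalg.inv(K(c))@np.c_[np.atleast_2d(p),np.ones(len(np.atleast_2d(p)))].T).T
    return o+d*((z-o[2])/d[:,2])[:,None]
def proj(c,P):
    return cv2.projectPoints(np.float64(P).reshape(-1,1,3),c["rvec"],c["tvec"],K(c),None)[0].reshape(-1,2)
def crop(c,x0,y0,w,h,s,name):
    cv2.imwrite(f"pics/{name}.png",cv2.resize(c["img"][y0:y0+h,x0:x0+w,::-1],None,fx=s,fy=s,interpolation=cv2.INTER_CUBIC))
def tcp():
    s=status.read_state(); q=s["ee_rot"]; return s,R.from_quat([q[1],q[2],q[3],q[0]])
E
python3 - <<'E'
from h import *
c=load("top0.npz"); crop(c,195,130,190,130,4,"t1")
c=load("scene0.npz"); crop(c,180,180,200,130,4,"s1")
s,r=tcp(); print(r.as_matrix().round(3))
E
```

```text
[[ 0.942 -0.     0.336]
 [-0.336 -0.001  0.942]
 [ 0.    -1.    -0.001]]
```

View pics/t1.png

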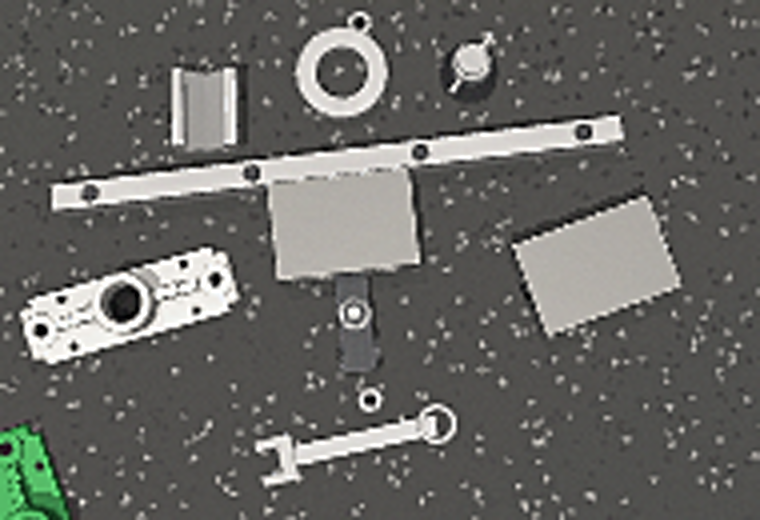

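View pics/s1.png

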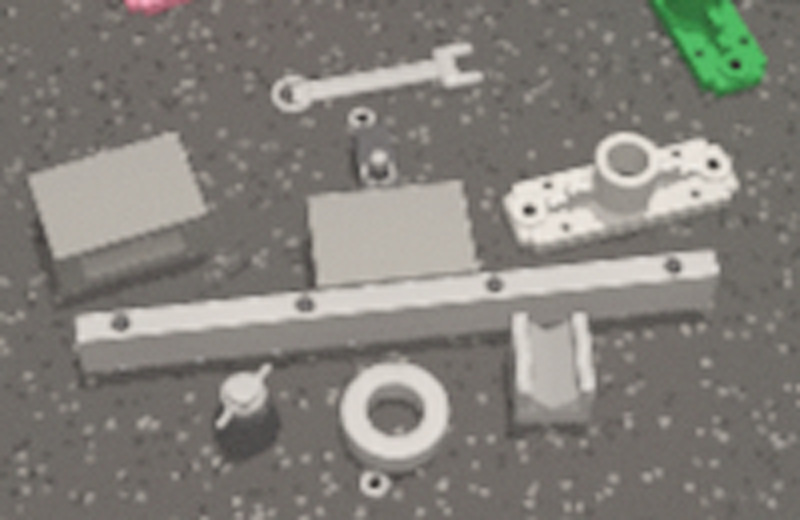

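Run:
```python
from h import *
for f,pts in (("top0.npz",[(284,190),(344,196),(230,177),(215,213)]),("scene0.npz",[(275,238),(210,230),(300,257),(325,233)])):
    c=load(f)
    print(f,[c["img"][y,x].tolist() for x,y in pts])
    im=c["img"].astype(int)
    for i in (0,1):
        v=np.array(c["img"][pts[i][1],pts[i][0]]).astype(int)
        m=(abs(im-v).max(2)<16).astype(np.uint8)
        m=cv2.morphologyEx(m,cv2.MORPH_OPEN,np.ones((3,3)))
        n,l=cv2.connectedComponents(m); mm=(l==l[pts[i][1],pts[i][0]]).astype(np.uint8)
        cn=max(cv2.findContours(mm,0,1)[0],key=cv2.contourArea)
        cnw=ray(c,cn.reshape(-1,2).astype(float),50)[:,:2]
        rc=cv2.minAreaRect(cnw.astype(np.float32)); print(mm.sum(),rc)
        M=cv2.moments(mm,True); w=ray(c,[M['m10']/M['m00'],M['m01']/M['m00']],50); print("cent",w)
        print(cv2.boxPoints(rc).round(1).tolist())
```

```text
top0.npz [[182, 178, 173], [174, 171, 163], [218, 218, 211], [240, 237, 232]]
789 ((633.170654296875, 18.380176544189453), (70.8175048828125, 104.4002685546875), 4.58610725402832)
cent [[633.23472329  18.32768509  50.        ]]
[[593.7000122070312, 67.5999984741211], [602.0, -36.5], [672.5999755859375, -30.799999237060547], [664.2999877929688, 73.19999694824219]]
772 ((595.5252075195312, -174.0022735595703), (69.03627014160156, 103.70838165283203), 18.925874710083008)
cent [[ 595.67299651 -174.49912535   50.        ]]
[[546.0999755859375, -136.10000610351562], [579.7000122070312, -234.1999969482422], [645.0, -211.89999389648438], [611.4000244140625, -113.80000305175781]]
scene0.npz [[188, 182, 174], [183, 178, 170], [141, 137, 132], [233, 228, 220]]
819 ((635.4451293945312, 13.432014465332031), (70.36302947998047, 106.03893280029297), 5.096888542175293)
cent [[636.22753373  13.33275944  50.        ]]
[[595.7000122070312, 63.099998474121094], [605.0999755859375, -42.5], [675.2000122070312, -36.29999923706055], [665.7999877929688, 69.4000015258789]]
804 ((596.9514770507812, -178.05601501464844), (73.6562271118164, 106.10505676269531), 19.192716598510742)
cent [[ 598.48960086 -177.95290862   50.        ]]
[[544.7000122070312, -140.10000610351562], [579.5999755859375, -240.3000030517578], [649.2000122070312, -216.10000610351562], [614.2999877929688, -115.80000305175781]]
```

```bash
cat >> h.py <<'E'
C0=np.array([634.5,16.0]); YAW=np.radians(4.8)
def ax(yaw=None):
    y=YAW if yaw is None else yaw; return np.array([np.cos(y),np.sin(y)]),np.array([-np.sin(y),np.cos(y)])
def to(x,y,zt,yaw):  # target TCP in clamped frame (mm); yaw of tool x rel. to clamped x
    s,r=tcp(); m=r.as_matrix(); ex,ey=ax()
    P=np.r_[C0+x*ex+y*ey,zt]; d=P-s["ee_pos"]; rel=s["ee_pos"][:2]-C0
    cur=np.arctan2(m[1,0],m[0,0])-YAW
    print("t",round(s["time"],2),"rel",(rel@ex).round(1),(rel@ey).round(1),"z",s["ee_pos"][2].round(1),"yaw",cur.round(3),"F",s["contact_force"].round(1),"gap",s["finger_gap"].round(1),"q7",s["qpos"][6].round(2))
    print("tool shift mm",(m.T@d).round(1),"turn",-((yaw-cur+np.pi)%(2*np.pi)-np.pi))
E
python3 - <<'E'
from h import *
# rail edges top cam at z=45
c=load("top0.npz")
a=ray(c,[[208.5,180],[350.5,163]],45); print(a, np.degrees(np.arctan2(*(a[0]-a[1])[:2])))
c=load("scene0.npz")
# bracket: white mask in both
for f,p in (("top0.npz",(215,213)),("scene0.npz",(325,235))):
    c=load(f); im=c["img"]; m=((im.min(2)>195)).astype(np.uint8)
    m=cv2.morphologyEx(m,cv2.MORPH_CLOSE,np.ones((3,3)));n,l=cv2.connectedComponents(m); mm=(l==l[p[1],p[0]]).astype(np.uint8)
    cn=max(cv2.findContours(mm,0,1)[0],key=cv2.contourArea).reshape(-1,2).astype(float)
    rc=cv2.minAreaRect(ray(c,cn,14)[:,:2].astype(np.float32)); print(f,mm.sum(),rc)
E
```

```text
[[ 657.03687978  237.76319174   45.        ]
 [ 695.78991679 -197.70459113   45.        ]] -5.085454714971234
top0.npz 744 ((577.7484741210938, 188.32029724121094), (52.28377914428711, 166.9469451904297), 14.589469909667969)
scene0.npz 552 ((570.2409057617188, 180.98715209960938), (71.21797943115234, 164.87916564941406), 14.673456192016602)
```

Request:
move_arm(increments=[[2.3,0,-2.6,0,-0.1],[2.3,0,-2.6,0,-0.1],[2.3,0,-2.6,0,-0.1],[2.3,0,-2.6,0,-0.1],[2.3,0,-2.6,0,-0.1],[2.3,0,-2.6,0,-0.1],[2.3,0,-2.6,0,-0.1],[2.3,0,-2.6,0,-0.1]])

```text
time: 0.77
ee_pos: [311.4, 326.0, 286.9]
ee_rot: [-0.696, 0.699, -0.118, 0.114]
contact_force: [1.5, -0.7, 0.5]
finger_gap: 50.7
```

```bash
sed -i 's/radians(4.8)/radians(5.0)/' h.py; python3 -c "
from h import *
to(-135,-186,250,0)"
```

```text
Traceback (most recent call last):
  File "h.py", line 29, in to
    print("t",round(s["time"],2),"rel",(rel@ex).round(1),(rel@ey).round(1),"z",s["ee_pos"][2].round(1),"yaw",cur.round(3),"F",s["contact_force"].round(1),"gap",s["finger_gap"].round(1),"q7",s["qpos"][6].round(2))
                                                                                                                                                                ^^^^^^^^^^^^^^^^^^^^^
AttributeError: 'float' object has no attribute 'round'
```

```bash
sed -i 's/s\["finger_gap"\].round(1)/round(s["finger_gap"],1)/' h.py; python3 -c "
from h import *
to(-135,-186,250,0)"
```

```text
t 0.77 rel -294.9 337.0 z 286.9 yaw -0.417 F [ 1.5 -0.7  0.5] gap 50.7 q7 0.34
tool shift mm [ 358.2   37.6 -413.2] turn -0.4171455040841163
```

Request:
move_arm(increments=[[2.4,0,-2.8,0,-0.1],[2.4,0,-2.8,0,-0.1],[2.4,0,-2.8,0,-0.1],[2.4,0,-2.8,0,-0.1],[2.4,0,-2.8,0,-0.1],[2.4,0,-2.8,0,-0.1],[2.4,0,-2.8,0,-0.1],[2.4,0,-2.8,0,-0.1]])

```text
time: 1.43
ee_pos: [421.2, 37.0, 286.8]
ee_rot: [-0.696, 0.699, -0.118, 0.113]
contact_force: [0.7, 0.5, -0.4]
finger_gap: 51.0
```

Request:
move_arm(increments=[[2.2,0.4,-2.6,-0.1,-0.1],[2.2,0.4,-2.4,-0.1,-0.1],[2.2,0.4,-2.4,-0.1,-0.1],[2.2,0.4,-2.4,-0.1,-0.1],[1.5,0.4,-1.5,-0.01,-0.1]])

```text
time: 1.85
ee_pos: [502.9, -95.2, 267.3]
ee_rot: [-0.706, 0.707, 0.026, -0.029]
contact_force: [-0.4, 0.5, 0.9]
finger_gap: 50.3
```

```bash
python3 -c "
from h import *
to(-135,-186,78,0)"
```

```text
t 1.85 rel -140.8 -99.3 z 267.3 yaw -0.01 F [-0.4  0.5  0.9] gap 50.3 q7 1.88
tool shift mm [  7.6 189.4 -86.2] turn -0.009590359702461804
```

Request:
move_arm(increments=[[0,0,-3,0,-0.1],[0,0,-3,-0.01,-0.1],[0.2,3.5,-2.4,0,-0.1],[0,4,0,0,-0.1],[0,4,0,0,-0.1],[0,3,0,0,-0.1],[0,2,0,0,-0.1]])

```text
time: 2.43
ee_pos: [517.3, -190.6, 101.0]
ee_rot: [-0.703, 0.71, 0.032, -0.028]
contact_force: [0.3, 0.4, 0.4]
finger_gap: 50.7
```

```bash
python3 -c "
from h import *
to(-135,-186,77,0)
c=cam('top'); crop(c,195,130,190,130,4,'t2'); np.savez('top2.npz',**c);to(-135,-186,77,0)
"
```

```text
t 2.43 rel -134.7 -195.6 z 101.0 yaw -0.003 F [0.3 0.4 0.4] gap 50.7 q7 2.21
tool shift mm [-0.4 23.9  9.8] turn -0.0028488821826275768
t 2.48 rel -136.4 -194.7 z 98.0 yaw -0.003 F [-1.5  0.8 -1.4] gap 50.7 q7 2.21
tool shift mm [ 1.4 20.9  8.9] turn -0.0025766986062878416
```

View pics/t2.png

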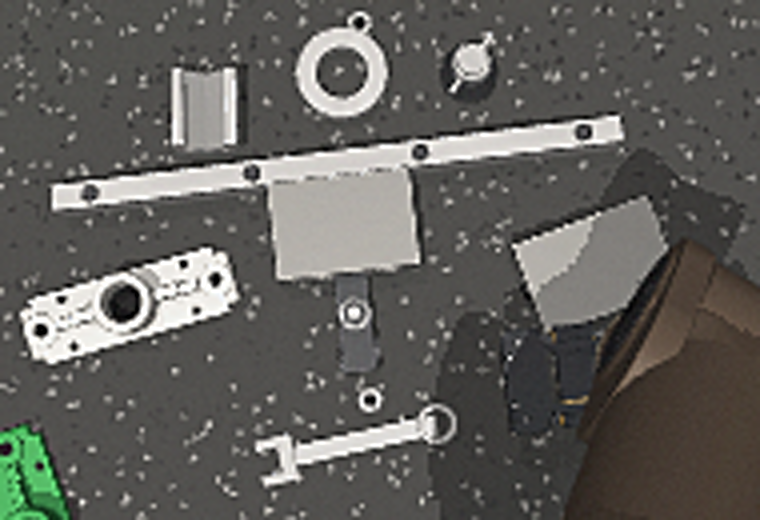

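Request:
move_arm(increments=[[0,1.5,0.9,0,-0.1],[0,0.6,0,0,-0.1],[1,0.2,0,0,-0.1],[1,0,0,0,-0.1],[0.7,0,0,0,-0.1],[0.7,0,0,0,-0.1]])

```text
time: 2.98
ee_pos: [549.7, -178.8, 75.2]
ee_rot: [-0.704, 0.709, 0.028, -0.031]
contact_force: [-2.4, 1.7, -0.1]
finger_gap: 50.2
```

```bash
python3 -c "
from h import *
to(-47,-186,77,0)"
```

```text
t 2.98 rel -101.5 -186.7 z 75.2 yaw -0.004 F [-2.4  1.7 -0.1] gap 50.2 q7 2.19
tool shift mm [54.5 -2.1  0.8] turn -0.0037534100802139037
```

Request:
move_arm(increments=[[0.6,0,0,0,-0.1],[0.6,0,0,0,-0.1],[0.6,0,0,0,-0.1],[0.6,0,0,0,-0.1],[0.6,0,0,0,-0.1],[0.5,0,0,0,-0.1]])

```text
time: 3.48
ee_pos: [589.0, -175.8, 77.0]
ee_rot: [-0.704, 0.709, 0.028, -0.031]
contact_force: [-3.4, 0.2, 0.5]
finger_gap: 50.4
```

```bash
python3 -c "
from h import *
to(-47,-186,77,0)
c=cam('top'); crop(c,195,130,190,130,4,'t3');c=cam('scene'); crop(c,180,180,200,130,4,'s3');to(-47,-186,77,0)"
```

```text
t 3.48 rel -62.1 -187.1 z 77.0 yaw -0.003 F [-3.4  0.2  0.5] gap 50.4 q7 2.16
tool shift mm [15.  -0.1  1.1] turn -0.0032784400450651674
t 3.58 rel -61.1 -187.1 z 77.2 yaw -0.003 F [-0.4  0.2  0.2] gap 50.5 q7 2.16
tool shift mm [14.1  0.1  1.1] turn -0.002645739400470415
```

View pics/s3.png

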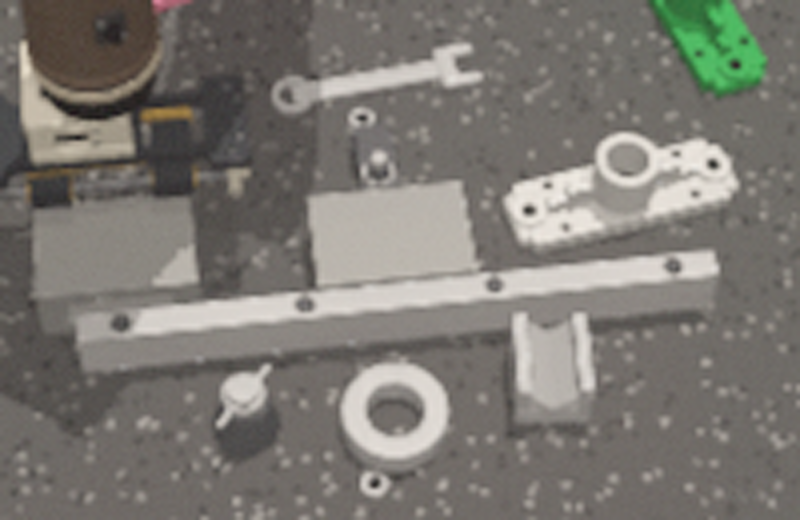

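View pics/t3.png

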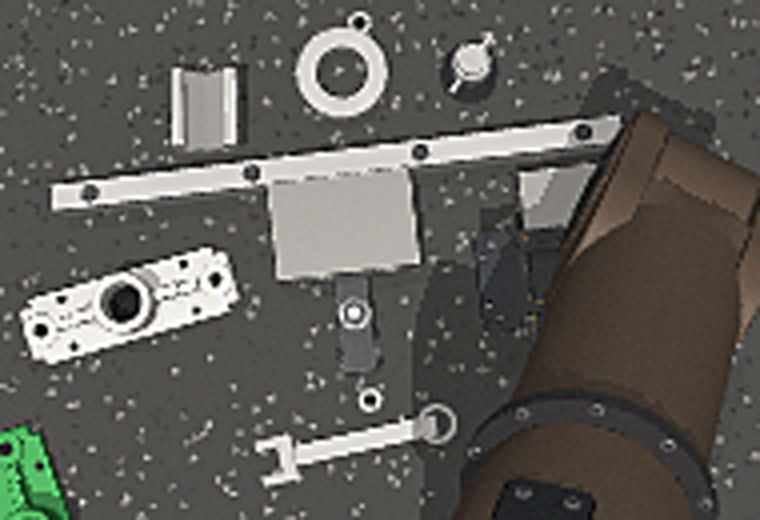

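The block is square with the fingers and about 14 mm short of the rail. I'll press on until it makes contact.

Request:
move_arm(increments=[[0.4,0,0,0,-0.1],[0.4,0,0,0,-0.1],[0.3,0,0,0,-0.1],[0.3,0,0,0,-0.1]])

```text
time: 3.92
ee_pos: [603.0, -175.1, 77.2]
ee_rot: [-0.703, 0.709, 0.028, -0.031]
contact_force: [-5.0, -0.5, 1.7]
finger_gap: 50.6
```

Request:
move_arm(increments=[[0.3,0,0,0,-0.1],[0.3,0,0,0,-0.1]])

```text
time: 4.08
ee_pos: [603.9, -175.4, 76.6]
ee_rot: [-0.704, 0.709, 0.024, -0.035]
contact_force: [-16.3, -0.4, 10.6]
finger_gap: 50.5
```

```bash
python3 -c "
from h import *
to(-47,-186,77,0)"
```

```text
t 4.08 rel -47.2 -188.0 z 76.6 yaw -0.005 F [-16.3  -0.4  10.6] gap 50.5 q7 2.14
tool shift mm [ 0.2 -0.5  2. ] turn -0.0046467943689512126
```

Request:
move_arm(increments=[[-1.5,0,0,0,-0.1],[-2,0,0,0,0.3],[-1,-3,0,0,0.5],[0,-4,0,0.12,0.55],[0,-2,0,0.12,0.55],[0,0,0,0.12,0.55],[0,0,0,0.12,0.55],[0,0,0,0.12,0.55]])

```text
time: 4.75
ee_pos: [565.4, -179.0, 174.0]
ee_rot: [-0.679, 0.685, -0.187, 0.187]
contact_force: [-0.3, 0.6, 0.1]
finger_gap: 20.7
```

Request:
move_arm(increments=[[0,0,0,0.12,0.55],[0,0,0,0.12,0.55],[0,0,0,0.12,0.55],[0,0,0,0.12,0.55],[0,0,0,0.12,0.55],[0,0,0,0.12,0.55],[0,0,0,0.12,0.55],[0,0,0,0.12,0.55]])

```text
time: 5.42
ee_pos: [576.2, -178.1, 179.5]
ee_rot: [0.511, -0.507, 0.483, -0.499]
contact_force: [0.2, 0.5, -0.7]
finger_gap: 20.6
```

```bash
python3 -c "
from h import *
to(-3,-285,77,-np.pi/2)
c=cam('scene');np.savez('sc4.npz',**c); crop(c,180,180,200,130,4,'s4')"
```

```text
t 5.42 rel -75.0 -188.3 z 179.5 yaw -1.621 F [ 0.2  0.5 -0.7] gap 20.6 q7 0.81
tool shift mm [ 91.7 105.2  74.7] turn -0.050157697296728365
```

View pics/s4.png

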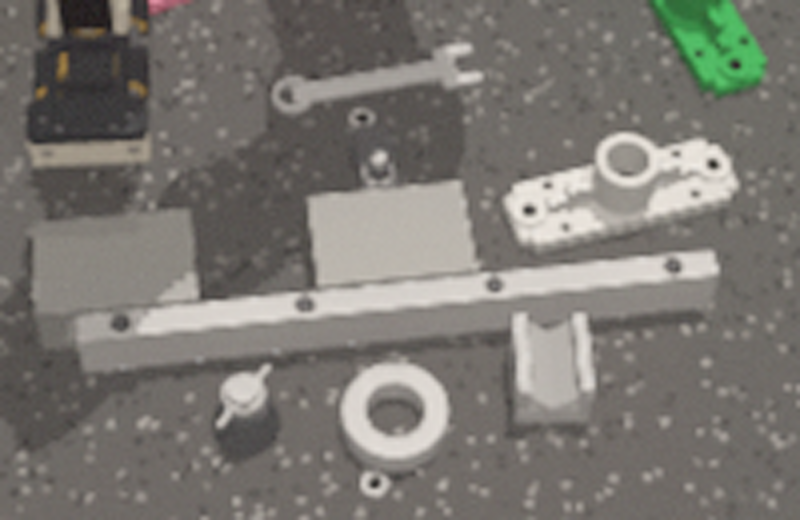

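Request:
move_arm(increments=[[3,0,2.5,-0.05,0.55],[3,0,2.5,0,0.55],[3,0,2.2,0,0.55],[0.6,2,0.3,0,0.55],[0,3,0,0,0.55],[0,2.5,0,0,0.55]])

```text
time: 5.97
ee_pos: [670.0, -271.2, 110.2]
ee_rot: [0.53, -0.522, 0.46, -0.485]
contact_force: [-0.3, -0.1, -0.1]
finger_gap: 20.9
```

```bash
python3 -c "
from h import *
to(-3,-285,77,-np.pi/2)"
```

```text
t 5.97 rel 10.3 -289.2 z 110.2 yaw -1.552 F [-0.3 -0.1 -0.1] gap 20.9 q7 0.95
tool shift mm [ -5.1  32.7 -14.3] turn 0.019033120873163334
```

Request:
move_arm(increments=[[0,2,-1.4,0.019,0.55],[0,1.1,0,0,0.55],[0,0.2,0,0,0.55],[-1,0,0,0,0.55],[-1,0,0,0,0.55]])

```text
time: 6.38
ee_pos: [657.0, -254.1, 71.1]
ee_rot: [0.527, -0.52, 0.462, -0.488]
contact_force: [0.5, 0.6, -0.4]
finger_gap: 20.8
```

```bash
python3 -c "
from h import *
to(-3,-174.5,77,-np.pi/2)"
```

```text
t 6.38 rel -1.1 -271.0 z 71.1 yaw -1.561 F [ 0.5  0.6 -0.4] gap 20.8 q7 0.97
tool shift mm [-96.4  -7.8  -0.7] turn 0.010158532613250504
```

Request:
move_arm(increments=[[0,-0.6,0,0.01,0.55],[-0.8,0,0,0,0.55],[-0.8,0,0,0,0.55],[-0.8,0,0,0,0.55],[-0.8,0,0,0,0.55],[-0.8,0,0,0,0.55],[-0.8,0,0,0,0.55]])

```text
time: 6.97
ee_pos: [655.8, -200.9, 82.7]
ee_rot: [0.527, -0.518, 0.46, -0.493]
contact_force: [-0.3, -3.0, -0.5]
finger_gap: 20.4
```

```bash
python3 -c "
from h import *
to(-3,-174.5,77,-np.pi/2)"
```

```text
t 6.97 rel 2.4 -218.0 z 82.7 yaw -1.567 F [-0.3 -3.  -0.5] gap 20.4 q7 0.91
tool shift mm [-43.6   4.4  -5.4] turn 0.0040337203573797
```

Request:
move_arm(increments=[[-0.7,0.4,-0.2,0,0.55],[-0.7,0.2,-0.1,0,0.55],[-0.7,0.1,-0.1,0,0.55],[-0.7,0.1,0,0,0.55]])

```text
time: 7.3
ee_pos: [650.7, -173.4, 75.3]
ee_rot: [0.527, -0.517, 0.458, -0.496]
contact_force: [0.6, -5.0, 2.6]
finger_gap: 20.9
```

```bash
python3 -c "
from h import *
to(-3,-174.5,77,-np.pi/2)
c=cam('scene');np.savez('sc5.npz',**c); crop(c,180,180,200,130,4,'s5')
to(-3,-174.5,77,-np.pi/2)"
```

```text
t 7.3 rel -0.4 -190.1 z 75.3 yaw -1.568 F [ 0.6 -5.   2.6] gap 20.9 q7 0.89
tool shift mm [-15.5  -2.2  -2.5] turn 0.0025155447712204015
t 7.35 rel -0.1 -187.9 z 74.8 yaw -1.567 F [ 0.3 -1.6  1.1] gap 20.4 q7 0.89
tool shift mm [-13.3  -2.7  -2.7] turn 0.004206653534408744
```

View pics/s5.png

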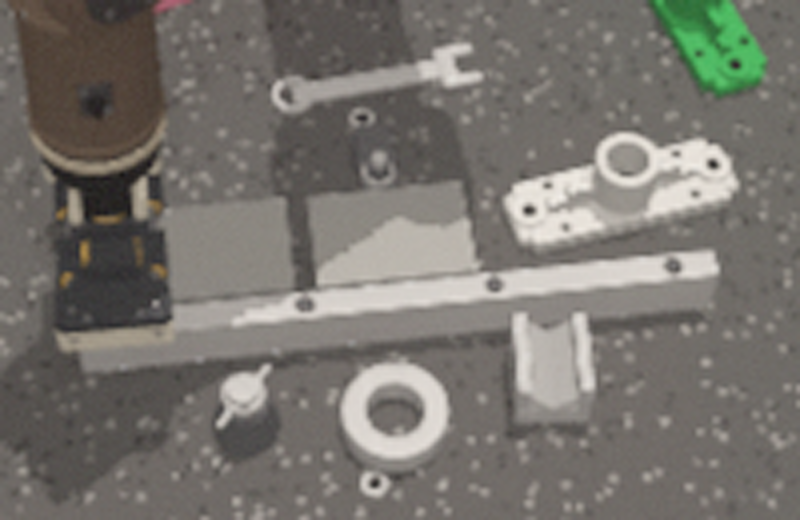

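About 13 mm of gap is left, at crop x 293–312. That agrees with the arm's own reading, so I'll push until it butts.

Request:
move_arm(increments=[[-0.5,-0.1,-0.1,0,0.55],[-0.5,0,-0.1,0,0.55],[-0.4,0,0,0,0.55],[-0.3,0,0,0,0.55]])

```text
time: 7.68
ee_pos: [647.1, -158.1, 75.7]
ee_rot: [0.525, -0.518, 0.456, -0.498]
contact_force: [3.6, -16.1, -4.0]
finger_gap: 20.9
```

Request:
move_arm(increments=[[-0.3,0,0,0,0.55],[-0.3,0,0,0,0.55]])

```text
time: 7.85
ee_pos: [646.6, -158.0, 76.1]
ee_rot: [0.522, -0.519, 0.454, -0.502]
contact_force: [3.4, -11.8, -3.6]
finger_gap: 20.7
```

```bash
python3 -c "
from h import *
to(-3,-174.5,77,-np.pi/2)"
```

```text
t 7.85 rel -3.2 -174.4 z 76.1 yaw -1.574 F [  3.4 -11.8  -3.6] gap 20.7 q7 0.86
tool shift mm [ 0.2 -0.9  0.2] turn -0.003329275896156947
```

Both contacts stopped where predicted. I'll back off, then press the long side once more to seat it.

Request:
move_arm(increments=[[1,0,0,0,0.55],[2,0,0,0,0.55],[1,-3,0,0,0.3],[0,-4,0,-0.1,0],[0,-3,-2,-0.12,-0.1],[0,0,-3,-0.12,-0.1]])

```text
time: 8.35
ee_pos: [597.9, -200.7, 173.6]
ee_rot: [-0.595, 0.599, -0.359, 0.398]
contact_force: [-0.5, -1.3, 0.6]
finger_gap: 42.6
```

Request:
move_arm(increments=[[0,0,-3,-0.12,-0.1],[0,0,-3,-0.12,-0.1],[0,0,0,-0.12,-0.1],[0,0,0,-0.12,-0.1],[0,0,0,-0.12,-0.1],[0,0,0,-0.12,-0.1],[0,0,0,-0.12,-0.1],[0,0,0,-0.12,-0.1]])

```text
time: 9.02
ee_pos: [535.0, -227.0, 173.9]
ee_rot: [-0.699, 0.712, -0.034, 0.062]
contact_force: [0.3, -1.0, -0.4]
finger_gap: 50.3
```

```bash
python3 -c "
from h import *
to(-90,-110,77,0)
c=cam('scene'); crop(c,180,180,200,130,4,'s6');np.savez('sc6.npz',**c)"
```

```text
t 9.02 rel -120.3 -233.4 z 173.9 yaw -0.223 F [ 0.3 -1.  -0.4] gap 50.3 q7 2.04
tool shift mm [ -1.6  94.8 128.6] turn -0.22277284923864826
```

View pics/s6.png

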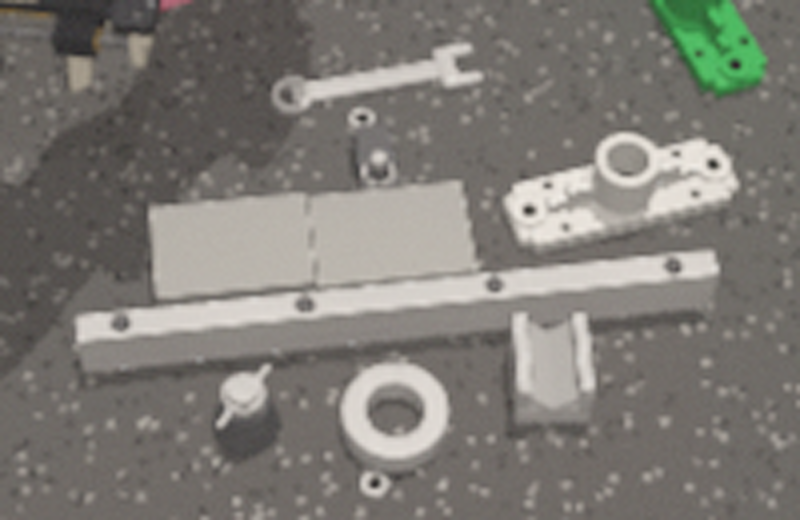

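Request:
move_arm(increments=[[0,0,3,-0.12,-0.1],[0,0,3.5,-0.1,-0.1],[2,0,3,0,-0.1],[2,2,2.5,0,-0.1],[0,3.5,0,0,-0.1],[0,3,0,0,-0.1]])

```text
time: 9.57
ee_pos: [581.6, -100.2, 91.4]
ee_rot: [-0.7, 0.713, 0.042, -0.01]
contact_force: [0.1, 0.4, 0.2]
finger_gap: 50.7
```

```bash
python3 -c "
from h import *
to(-47,-115,77,0)"
```

```text
t 9.57 rel -62.9 -111.2 z 91.4 yaw -0.013 F [0.1 0.4 0.2] gap 50.7 q7 2.04
tool shift mm [15.2 15.2 -3.3] turn -0.012730342834232466
```

Request:
move_arm(increments=[[0,1.3,-0.3,-0.013,-0.1],[0.6,0,0,0,-0.1],[0.5,0,0,0,-0.1],[0.3,0,0,0,-0.1],[0.3,0,0,0,-0.1],[0.3,0,0,0,-0.1]])

```text
time: 10.07
ee_pos: [594.9, -97.5, 72.2]
ee_rot: [-0.702, 0.711, 0.036, -0.02]
contact_force: [-12.9, -1.5, 0.4]
finger_gap: 50.3
```

```bash
python3 -c "
from h import *
to(-47,-115,77,0)"
```

```text
t 10.07 rel -49.3 -109.6 z 72.2 yaw -0.008 F [-12.9  -1.5   0.4] gap 50.3 q7 2.04
tool shift mm [ 2.5 -4.7 -5.5] turn -0.008272072547075737
```

Request:
move_arm(increments=[[0.4,0,0,0,-0.1],[0.4,0,0,0,-0.1]])

```text
time: 10.23
ee_pos: [595.6, -97.5, 72.3]
ee_rot: [-0.703, 0.71, 0.03, -0.025]
contact_force: [-12.8, -0.6, 2.7]
finger_gap: 50.4
```

```bash
python3 -c "
from h import *
s,r=tcp();print(r.as_matrix().round(3))
to(-47,-115,77,0)"
```

```text
[[ 0.997  0.007 -0.076]
 [ 0.076 -0.009  0.997]
 [ 0.007 -1.    -0.009]]
t 10.23 rel -48.6 -109.6 z 72.3 yaw -0.011 F [-12.8  -0.6   2.7] gap 50.4 q7 2.04
tool shift mm [ 1.7 -4.7 -5.4] turn -0.010769356885233172
```

Request:
move_arm(increments=[[-1.5,0,0,0,-0.1],[-1.5,-1,0,0,-0.1],[0,-4,0,0,-0.5],[0,-4,0,0,-1],[0,-4,0,0,-1],[0,-2,2,0,-1]])

```text
time: 10.73
ee_pos: [560.9, -83.7, 229.9]
ee_rot: [-0.703, 0.71, 0.023, -0.02]
contact_force: [1.4, -0.7, 0.4]
finger_gap: 72.7
```

Run:
```python
from h import *
ex,ey=ax()
c=cam('top','t7f'); crop(c,195,130,190,130,4,'t7'); s=cam('scene')
for n,c,p in(("top",c,(226,205.5)),("scene",s,(337,219.5))):
    x0,y0=int(p[0])-20,int(p[1])-17
    g=cv2.resize(c["img"][y0:y0+36,x0:x0+40],None,fx=8,fy=8,interpolation=cv2.INTER_CUBIC)[:,:,::-1]
    cv2.imwrite(f"pics/hub_{n}.png",g)
    w=ray(c,p,54)[0,:2]; print(n,w,(w-C0)@ex,(w-C0)@ey)
to(0,0,200,-np.pi/2)
```

```text
top [576.61055196 184.22627165] -43.00727556263716 172.63151773672726
scene [580.83923184 184.84047406] -38.74115581506331 172.8748291835106
t 10.83 rel -80.2 -86.2 z 229.5 yaw -0.017 F [ 0.6  0.  -0.3] gap 80.7 q7 1.91
tool shift mm [78.5 29.4 87.7] turn 1.5539489741453538
```

View pics/hub_top.png

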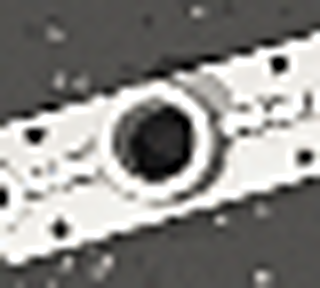

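View pics/hub_scene.png

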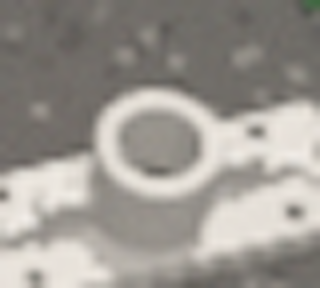

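View pics/t7.png

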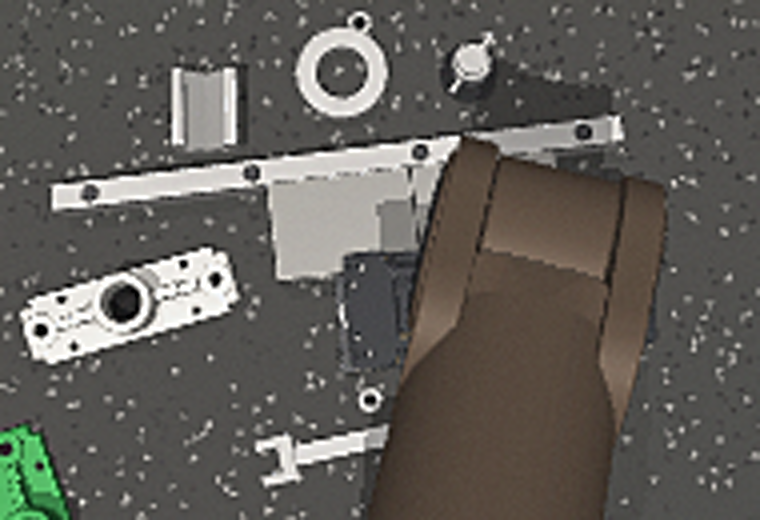

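Request:
move_arm(increments=[[0.5,0,4,0,-0.65],[0.5,0,4,0,-0.65],[0.5,0,4,0,-0.65],[0.5,0,4,0,-0.65],[0.5,0,4,0,-0.65],[0.5,0,3,0.12,-0.65],[0.5,0,0,0.12,-0.65],[0.5,0,0,0.12,-0.65]])

```text
time: 11.5
ee_pos: [590.4, 159.8, 237.1]
ee_rot: [0.699, -0.698, 0.102, -0.118]
contact_force: [-0.5, 0.0, -0.6]
finger_gap: 75.6
```

Request:
move_arm(increments=[[0,0,0,0.12,-0.65],[0,0,0,0.12,-0.65],[0,0,0,0.12,-0.65],[0,0,0,0.12,-0.65],[0,0,0,0.12,-0.65],[0,0,0,0.12,-0.65],[0,0,0,0.12,-0.65],[0,0,0,0.12,-0.65]])

```text
time: 12.17
ee_pos: [593.2, 161.9, 241.5]
ee_rot: [0.568, -0.552, 0.424, -0.439]
contact_force: [-0.3, -0.5, -0.2]
finger_gap: 75.7
```

Run:
```python
from h import *
to(-40,173,84,-np.pi/2+.168)
s,r=tcp();print(r.as_matrix().round(3))
```

```text
t 12.17 rel -28.5 149.0 z 241.5 yaw -1.401 F [-0.3 -0.5 -0.2] gap 75.7 q7 0.33
tool shift mm [-26.3 157.1 -12. ] turn 0.001940765715206627
[[ 0.254  0.03   0.967]
 [-0.967  0.004  0.254]
 [ 0.004 -1.     0.03 ]]
```

Request:
move_arm(increments=[[-1.6,2,-0.7,0,-0.65],[-1,3,-0.3,0,-0.65],[0,3,0,0,-0.65],[0,1.5,0,0,-0.65]])

```text
time: 12.5
ee_pos: [584.3, 185.9, 149.8]
ee_rot: [0.569, -0.545, 0.425, -0.446]
contact_force: [-0.3, 0.2, 0.7]
finger_gap: 75.7
```

Run:
```python
from h import *
to(-40,173,84,-np.pi/2+.168)
s,r=tcp();print(r.as_matrix().round(3))
c=cam('scene'); crop(c,260,160,180,120,4,'s8'); crop(cam('top'),150,130,190,130,4,'t8')
to(-40,173,84,-np.pi/2+.168)
```

```text
t 12.5 rel -35.2 173.6 z 149.8 yaw -1.415 F [-0.3  0.2  0.7] gap 75.7 q7 0.36
tool shift mm [-0.2 65.5 -7.7] turn -0.011967615052130398
[[ 0.241  0.043  0.97 ]
 [-0.971  0.009  0.241]
 [ 0.002 -0.999  0.044]]
t 12.6 rel -35.6 173.3 z 149.9 yaw -1.415 F [-0.3 -0.8  0. ] gap 75.7 q7 0.36
tool shift mm [-0.6 65.7 -7.2] turn -0.012188770200908472
```

View pics/s8.png

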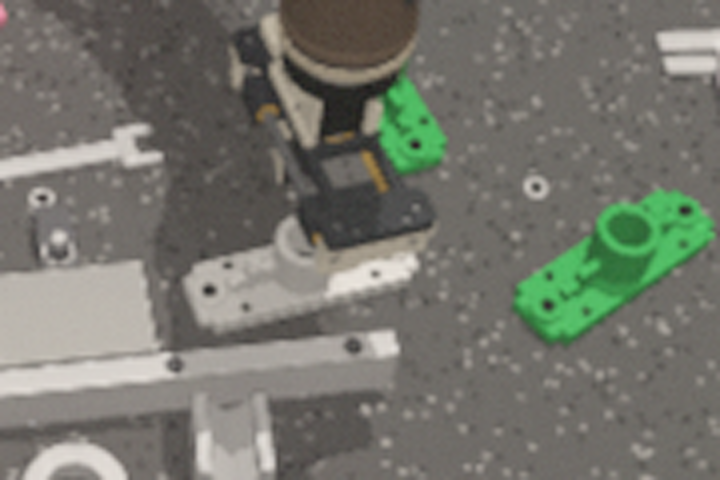

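View pics/t8.png

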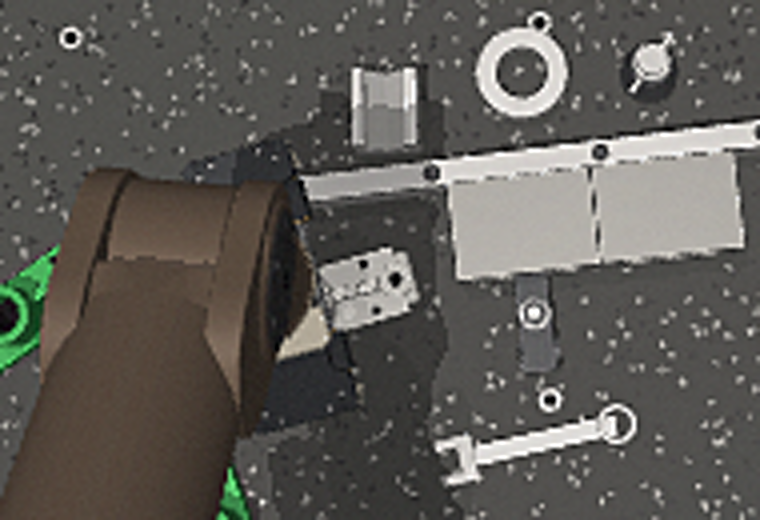

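The tool has picked up a tilt of 0.044 rad. I'll check whether fast rows cause it and whether reversing them removes it.

Request:
move_arm(increments=[[0,-4,0,0,-0.65],[0,-4,0,0,-0.65],[0,-4,0,0,-0.65],[0,0,0,0,-0.65]])

```text
time: 12.93
ee_pos: [579.6, 181.7, 276.8]
ee_rot: [0.565, -0.546, 0.427, -0.447]
contact_force: [1.8, -0.7, 1.2]
finger_gap: 75.6
```

Run:
```python
from h import *
to(-40,173,84,-np.pi/2+.168)
s,r=tcp();print(r.as_matrix().round(3))
```

```text
t 12.93 rel -40.3 169.8 z 276.8 yaw -1.421 F [ 1.8 -0.7  1.2] gap 75.6 q7 0.24
tool shift mm [ -4.1 192.6  -6.8] turn -0.01801742849233623
[[ 0.235  0.039  0.971]
 [-0.972  0.004  0.235]
 [ 0.005 -0.999  0.039]]
```

Request:
move_arm(increments=[[0,1,0,0,-0.65],[0,1,0,0,-0.65],[0,1,0,0,-0.65],[0,1,0,0,-0.65],[0,1,0,0,-0.65],[0,1,0,0,-0.65]])

```text
time: 13.43
ee_pos: [584.7, 180.6, 218.2]
ee_rot: [0.568, -0.542, 0.427, -0.45]
contact_force: [-1.2, 0.7, -0.5]
finger_gap: 76.1
```

Run:
```python
from h import *
to(-40,173,84,-np.pi/2+.168)
s,r=tcp();print(r.as_matrix().round(3))
```

```text
t 13.43 rel -35.3 168.3 z 218.2 yaw -1.424 F [-1.2  0.7 -0.5] gap 76.1 q7 0.3
tool shift mm [ -5.7 133.8 -10.5] turn -0.021546997008552893
[[ 0.232  0.048  0.972]
 [-0.973  0.009  0.231]
 [ 0.003 -0.999  0.049]]
```

Run:
```python
from h import *
for t,q in [(0,(-.69617,.6973,-.12069,.12059)),(.77,(-.696,.699,-.118,.114)),(1.43,(-.696,.699,-.118,.113)),(1.85,(-.706,.707,.026,-.029)),(2.43,(-.703,.71,.032,-.028)),(2.98,(-.704,.709,.028,-.031)),(4.08,(-.704,.709,.024,-.035)),(4.75,(-.679,.685,-.187,.187)),(5.42,(.511,-.507,.483,-.499)),(5.97,(.53,-.522,.46,-.485)),(6.38,(.527,-.52,.462,-.488)),(6.97,(.527,-.518,.46,-.493)),(7.3,(.527,-.517,.458,-.496)),(7.85,(.522,-.519,.454,-.502)),(8.35,(-.595,.599,-.359,.398)),(9.02,(-.699,.712,-.034,.062)),(9.57,(-.7,.713,.042,-.01)),(10.23,(-.703,.71,.03,-.025)),(10.73,(-.703,.71,.023,-.02)),(11.5,(.699,-.698,.102,-.118)),(12.17,(.568,-.552,.424,-.439)),(12.5,(.569,-.545,.425,-.446)),(12.93,(.565,-.546,.427,-.447)),(13.43,(.568,-.542,.427,-.45))]:
    y=R.from_quat([q[1],q[2],q[3],q[0]]).as_matrix()[:,1]
    print(t,y.round(3))
```

```text
0 [-0.    -0.002 -1.   ]
0.77 [-0.006 -0.003 -1.   ]
1.43 [-0.008 -0.003 -1.   ]
1.85 [-0.004 -0.002 -1.   ]
2.43 [ 0.006 -0.01  -1.   ]
2.98 [-0.004 -0.007 -1.   ]
4.08 [-0.015 -0.008 -1.   ]
4.75 [-0.002 -0.008 -1.   ]
5.42 [ 0.02  -0.012 -1.   ]
5.97 [ 0.034 -0.015 -0.999]
6.38 [ 0.034 -0.017 -0.999]
6.97 [ 0.043 -0.022 -0.999]
7.3 [ 0.049 -0.026 -0.998]
7.85 [ 0.053 -0.043 -0.998]
8.35 [ 0.044 -0.034 -0.998]
9.02 [ 0.038 -0.021 -0.999]
9.57 [ 0.046 -0.017 -0.999]
10.23 [ 0.007 -0.01  -1.   ]
10.73 [ 0.005 -0.01  -1.   ]
11.5 [ 0.023 -0.002 -1.   ]
12.17 [ 0.031  0.005 -1.   ]
12.5 [ 0.044  0.008 -0.999]
12.93 [ 0.039  0.004 -0.999]
13.43 [ 0.048  0.009 -0.999]
```

Request:
move_arm(increments=[[0,0,-4,0,-0.65],[0,0,-4,0,-0.65],[0,0,-4,0,-0.65]])

```text
time: 13.68
ee_pos: [469.2, 152.1, 204.5]
ee_rot: [0.565, -0.545, 0.425, -0.451]
contact_force: [-0.8, 0.7, 0.5]
finger_gap: 75.9
```

Run:
```python
from h import *
s,r=tcp();print(r.as_matrix()[:,1].round(3))
```

```text
[ 0.047 -0.002 -0.999]
```

Request:
move_arm(increments=[[0,0,1.5,0,-0.65],[0,0,1.5,0,-0.65],[0,0,1.5,0,-0.65],[0,0,1.5,0,-0.65],[0,0,1.5,0,-0.65],[0,0,1.5,0,-0.65]])

```text
time: 14.18
ee_pos: [538.4, 168.2, 192.8]
ee_rot: [-0.554, 0.555, -0.434, 0.444]
contact_force: [0.7, 0.4, -1.0]
finger_gap: 75.8
```

Run:
```python
from h import *
s,r=tcp();print(r.as_matrix()[:,1].round(3))
to(-40,173,84,-np.pi/2+.168)
```

```text
[ 0.011 -0.009 -1.   ]
t 14.18 rel -82.5 160.0 z 192.8 yaw -1.426 F [ 0.7  0.4 -1. ] gap 75.8 q7 0.3
tool shift mm [ -8.  109.1  43. ] turn -0.023165119882960994
```

Request:
move_arm(increments=[[0,0,0,0,-0.65],[0,0,0,0,-0.65],[0,0,0,0,-0.65],[0,0,0,0,-0.65]])

```text
time: 14.52
ee_pos: [543.0, 168.2, 189.7]
ee_rot: [-0.553, 0.556, -0.432, 0.445]
contact_force: [0.5, -0.8, 0.3]
finger_gap: 75.9
```

Run:
```python
from h import *
s,r=tcp();print(r.as_matrix()[:,1].round(3))
to(-40,173,84,-np.pi/2+.168)
```

```text
[ 0.012 -0.014 -1.   ]
t 14.52 rel -77.8 159.5 z 189.7 yaw -1.426 F [ 0.5 -0.8  0.3] gap 75.9 q7 0.3
tool shift mm [ -9.5 105.9  38.5] turn -0.023459129406834478
```

Request:
move_arm(increments=[[-0.4,0,1.2,-0.012,-0.65],[-0.3,0,1.1,-0.01,-0.65],[-0.2,0,1.1,0,-0.65],[0,3,0.2,0,-0.65],[0,3,0,0,-0.65]])

```text
time: 14.93
ee_pos: [580.0, 186.8, 133.5]
ee_rot: [0.562, -0.558, 0.425, -0.439]
contact_force: [-1.0, 0.6, -0.3]
finger_gap: 75.6
```

Run:
```python
from h import *
s,r=tcp();print(r.as_matrix()[:,1].round(3))
to(-40,173,84,-np.pi/2+.168)
```

```text
[ 0.019 -0.008 -1.   ]
t 14.93 rel -39.5 174.9 z 133.5 yaw -1.402 F [-1.   0.6 -0.3] gap 75.6 q7 0.37
tool shift mm [ 1.1 49.5 -1.7] turn 0.0008110645377970016
```

Request:
move_arm(increments=[[0,2.5,-0.2,0,-0.65],[0,1.8,0,0,-0.65],[0,0.4,0,0,-0.65],[0,0,0,0,-0.65]])

```text
time: 15.27
ee_pos: [577.0, 186.4, 79.8]
ee_rot: [0.56, -0.56, 0.425, -0.438]
contact_force: [1.4, 0.2, 0.4]
finger_gap: 75.8
```

Run:
```python
from h import *
s,r=tcp();print(r.as_matrix()[:,1].round(3))
to(-40,173,84,-np.pi/2+.168)
c=cam('scene'); crop(c,260,160,180,120,4,'s9')
```

```text
[ 0.014 -0.01  -1.   ]
t 15.27 rel -42.4 174.8 z 79.8 yaw -1.4 F [1.4 0.2 0.4] gap 75.8 q7 0.41
tool shift mm [ 2.2 -4.1  2.1] turn 0.0026561062674703706
```

View pics/s9.png

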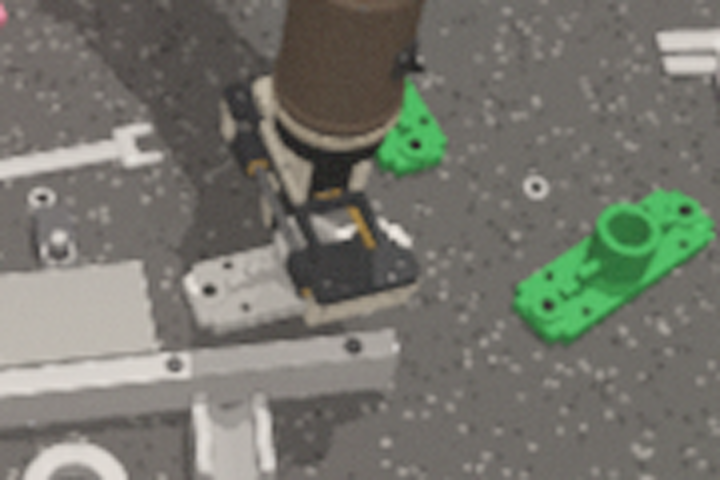

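Request:
move_arm(increments=[[0.2,-0.8,0.2,0,-0.65],[0,0,0,0,-0.65]])

```text
time: 15.48
ee_pos: [580.5, 185.2, 90.9]
ee_rot: [0.561, -0.559, 0.425, -0.438]
contact_force: [0.8, -0.5, 0.6]
finger_gap: 75.4
```

Request:
move_arm(grip_force=25, increments=[[0,0,0,0,-0.3],[0,0,0,0,0],[0,0,0,0,0.3],[0,0,0,0,0.3],[0,0,0,0,0.3],[0,0,0,0,0.3]])

```text
time: 15.98
ee_pos: [582.2, 186.0, 95.4]
ee_rot: [0.563, -0.557, 0.424, -0.439]
contact_force: [1.3, -0.7, -2.6]
finger_gap: 45.7
```

Run:
```python
from h import *
s,r=tcp();print(r.as_matrix()[:,1].round(3))
to(-40,173,84,-np.pi/2+.168)
```

```text
[ 0.021 -0.006 -1.   ]
t 15.98 rel -37.3 173.9 z 95.4 yaw -1.4 F [ 1.3 -0.7 -2.6] gap 45.7 q7 0.41
tool shift mm [ 0.3 11.4 -3. ] turn 0.0032056914737683684
```

Request:
move_arm(grip_force=30, increments=[[0,-1,0,0,0.5],[0,-2,0,0,0.5],[0,-3,0,0,0.5],[0,-3,0,0,0.5],[0,0,0,0,0.5]])

```text
time: 16.4
ee_pos: [577.5, 185.5, 187.0]
ee_rot: [-0.56, 0.56, -0.426, 0.438]
contact_force: [1.3, -0.5, -3.7]
finger_gap: 45.9
```

Run:
```python
from h import *
s,r=tcp();print(r.as_matrix()[:,1].round(3))
to(0,-55,185,-np.pi/2)
c=cam('scene'); crop(c,260,130,180,120,4,'s10')
```

```text
[ 0.013 -0.01  -1.   ]
t 16.4 rel -42.0 173.8 z 187.0 yaw -1.401 F [ 1.3 -0.5 -3.7] gap 45.9 q7 0.32
tool shift mm [232.6   5.2   2.7] turn 0.17004509631992804
```

View pics/s10.png

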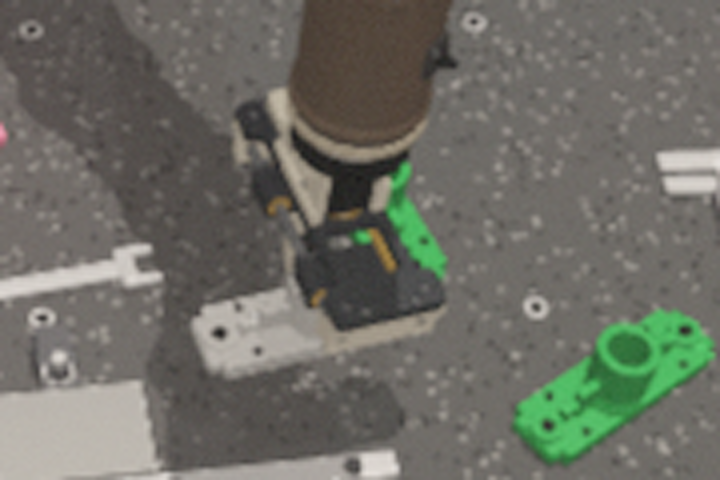

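Request:
move_arm(increments=[[2,0,0,0,0.5],[3,0,0,0,0.5],[3,0,0,0,0.5],[3,0,0,0,0.5],[3,0,0,0,0.5],[3,0,0,0,0.5],[2,0,0,0.08,0.5],[1,0,0,0.08,0.5]])

```text
time: 17.12
ee_pos: [623.0, -7.6, 177.7]
ee_rot: [-0.523, 0.529, -0.471, 0.473]
contact_force: [-0.3, 0.6, -3.7]
finger_gap: 45.7
```

Run:
```python
from h import *
s,r=tcp();print(r.as_matrix()[:,1].round(3))
to(0,-55,160,-np.pi/2)
```

```text
[-0.004 -0.008 -1.   ]
t 17.12 rel -13.5 -22.5 z 177.7 yaw -1.549 F [-0.3  0.6 -3.7] gap 45.7 q7 0.52
tool shift mm [32.6 17.9 12.9] turn 0.02137569288963448
```

Request:
move_arm(increments=[[1.5,0,0.5,0.02,0.5],[1.2,0,0.4,0,0.5],[0.4,0.5,0.2,0,0.5],[0,0.3,0,0,0.5]])

```text
time: 17.45
ee_pos: [635.0, -43.0, 165.4]
ee_rot: [-0.514, 0.524, -0.48, 0.48]
contact_force: [-0.1, -0.2, -4.6]
finger_gap: 46.1
```

Run:
```python
from h import *
s,r=tcp();print(r.as_matrix()[:,1].round(3))
to(0,-55,145,-np.pi/2)
c=cam('scene'); crop(c,190,150,180,130,4,'s11');crop(cam('top'),195,130,190,130,4,'t11')
```

```text
[-0.01 -0.01 -1.  ]
t 17.45 rel -4.6 -58.8 z 165.4 yaw -1.579 F [-0.1 -0.2 -4.6] gap 46.1 q7 0.55
tool shift mm [-4.  20.3  4.8] turn -0.008455520620496593
```

View pics/s11.png

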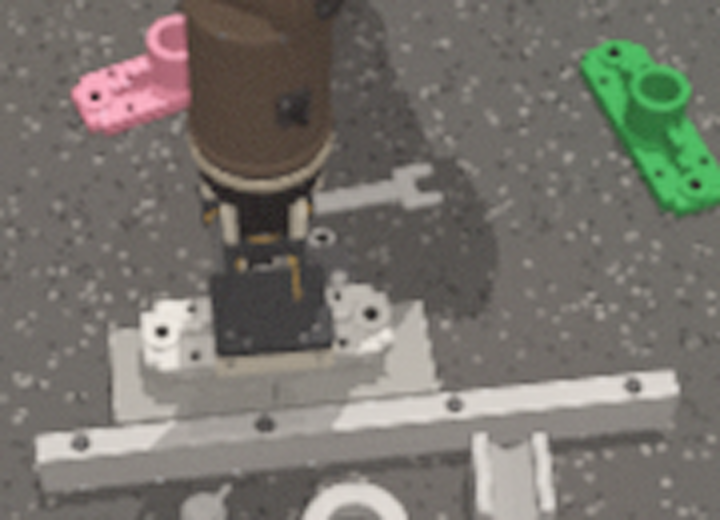

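View pics/t11.png

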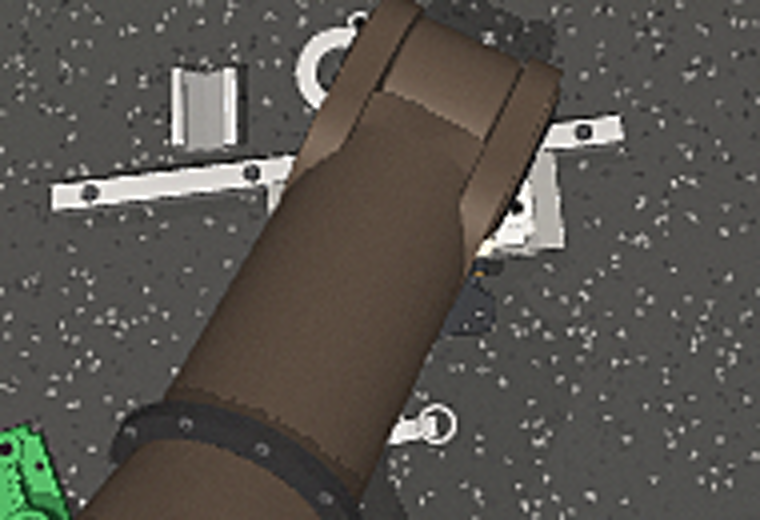

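Request:
move_arm(increments=[[-0.2,0.5,0.3,0,0.5],[-0.2,0.5,0.2,0,0.5],[0,0.4,0,0,0.5],[0,0.2,0,0,0.5]])

```text
time: 17.88
ee_pos: [639.2, -32.0, 147.2]
ee_rot: [-0.517, 0.526, -0.479, 0.476]
contact_force: [0.4, -0.3, -4.1]
finger_gap: 45.9
```

Run:
```python
from h import *
s,r=tcp();print(r.as_matrix()[:,1].round(3))
to(0,-55,145,-np.pi/2)
```

```text
[-0.012 -0.006 -1.   ]
t 17.88 rel 0.5 -48.2 z 147.2 yaw -1.572 F [ 0.4 -0.3 -4.1] gap 45.9 q7 0.56
tool shift mm [ 6.8  2.3 -0.5] turn -0.0008678005155831059
```

Request:
move_arm(increments=[[0.4,0,0,0,0.5],[0.1,0.1,0,0,0.5],[0,0.15,0,0,0.5]])

```text
time: 18.13
ee_pos: [639.4, -35.5, 145.8]
ee_rot: [-0.518, 0.526, -0.479, 0.475]
contact_force: [-9.2, 4.5, 19.4]
finger_gap: 45.8
```

Run:
```python
from h import *
s,r=tcp();print(r.as_matrix()[:,1].round(3))
to(0,-55,145,-np.pi/2)
```

```text
[-0.013 -0.004 -1.   ]
t 18.13 rel 0.4 -51.7 z 145.8 yaw -1.569 F [-9.2  4.5 19.4] gap 45.8 q7 0.57
tool shift mm [ 3.3  0.9 -0.4] turn 0.0021303102640137794
```

Request:
move_arm(increments=[[0,0,0,0,0.5],[0,0,0,0,0.5]])

```text
time: 18.3
ee_pos: [639.7, -36.0, 147.1]
ee_rot: [-0.518, 0.525, -0.479, 0.475]
contact_force: [0.0, 1.2, -4.7]
finger_gap: 46.1
```

Request:
move_arm(increments=[[0,0,0,0,-0.05],[0,0,0,0,-0.2],[0,0,0,0,-0.5],[0,0,0,0,-0.65],[0,0,0,0,-0.65]])

```text
time: 18.72
ee_pos: [640.9, -37.3, 148.5]
ee_rot: [-0.518, 0.525, -0.478, 0.477]
contact_force: [0.7, 0.2, 0.0]
finger_gap: 70.3
```

Run:
```python
from h import *
s,r=tcp();print(r.as_matrix()[:,1].round(3))
to(0,-55,145,-np.pi/2)
```

```text
[-0.008 -0.005 -1.   ]
t 18.72 rel 1.7 -53.6 z 148.5 yaw -1.57 F [0.7 0.2 0. ] gap 70.3 q7 0.57
tool shift mm [ 1.3  3.5 -1.7] turn 0.0009132155785520624
```

Request:
move_arm(increments=[[0,0,0,0,-0.8],[0,-1,0,0,-0.8],[0,-2,0,0,-0.8],[0,-3,0,0,-0.8],[0,-4,0,0,-0.8],[0,-4,0,0,-0.8]])

```text
time: 19.22
ee_pos: [638.1, -35.7, 286.9]
ee_rot: [-0.514, 0.528, -0.482, 0.473]
contact_force: [1.4, 0.8, 0.5]
finger_gap: 82.7
```

Request:
move_arm(increments=[[0,0,-3,0,-0.8],[0,0,-4,0,-0.8],[0,0,-4,0,-0.8],[0,0,-4,0,-0.8],[-4,0,-4,0,-0.8],[-4,0,0,0,-0.8],[-4,0,0,0,-0.8],[-4,0,0,0,-0.8]])

```text
time: 19.88
ee_pos: [444.9, 86.2, 301.7]
ee_rot: [-0.516, 0.518, -0.482, 0.483]
contact_force: [0.7, 0.6, -0.4]
finger_gap: 82.8
```

Request:
move_arm(increments=[[-4,0,0,0,-0.8],[-4,0,0,0,-0.8],[-4,0,0,0,-0.8],[-4,0,0,0,-0.8],[-2,0,0,0,-0.8],[0,0,0,0,-0.8]])

```text
time: 20.38
ee_pos: [428.2, 281.9, 306.9]
ee_rot: [0.521, -0.516, 0.482, -0.479]
contact_force: [0.6, 1.2, -0.5]
finger_gap: 82.6
```

Run:
```python
from h import *
to(0,-55,145,-np.pi/2)
c=cam('scene','s12f');np.savez('sc12.npz',**c); crop(c,180,170,200,130,4,'s12');c=cam('top','t12f');np.savez('t12.npz',**c);crop(c,195,130,190,130,4,'t12')
```

```text
t 20.38 rel -182.3 282.9 z 306.9 yaw -1.582 F [ 0.6  1.2 -0.5] gap 82.6 q7 -0.31
tool shift mm [337.2 159.5 185.7] turn -0.01085685229739397
```

View pics/s12.png

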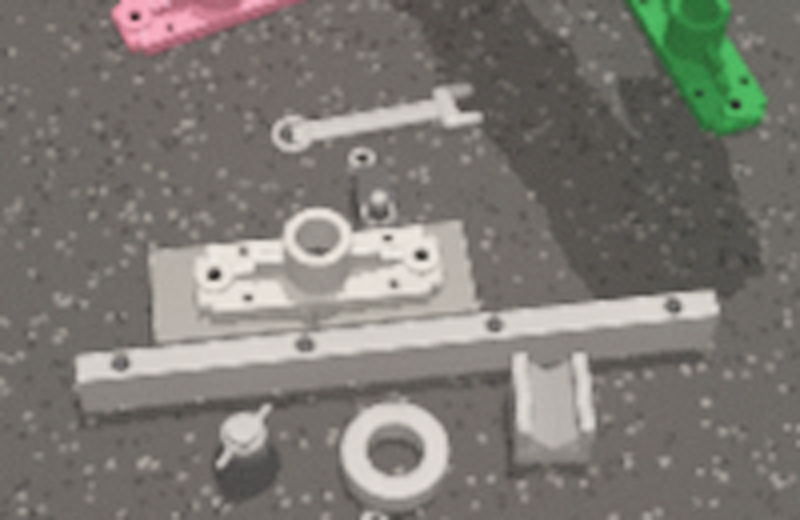

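View pics/t12.png

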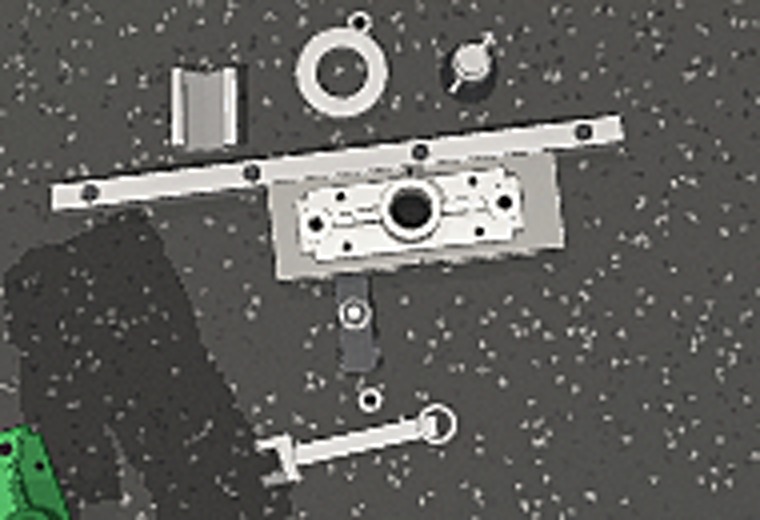

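View pics/t12f.png

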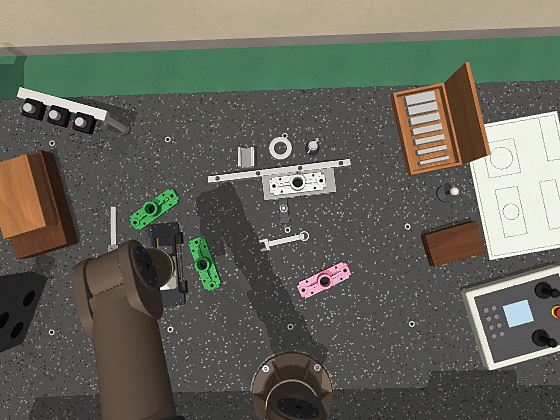

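Run:
```python
from h import *
ex,ey=ax()
def rel(c,p,z):
    w=ray(c,p,z)[:,:2]-C0; return np.c_[w@ex,w@ey].round(1).tolist()
t=load('t12.npz'); s=load('sc12.npz')
T=lambda *P:[(195+x/4-.4,130+y/4-.4) for x,y in P]; S=lambda *P:[(180+x/4-.4,170+y/4-.4) for x,y in P]
print("hub",rel(t,T((411,209)),104),rel(s,S((318,237)),104))
print("holes",rel(t,T((316,223),(505,202)),64),rel(s,S((213,274),(421,256)),64))
print("bed -x edge",rel(t,T((278,279),(565,246)),50),"+x loose/clamp",rel(t,T((555,152),(272,180)),50))
print("bed -x edge",rel(s,S((152,245),(462,222)),50),rel(s,S((157,341)),50))
# edge straightness/kink: subpixel -x edge fit, top view, per block
g=cv2.cvtColor(t["img"],cv2.COLOR_RGB2GRAY).astype(float)
for lo,hi in ((268,276),(283,298),(300,333)):
    pts=[]
    for x in range(lo,hi):
        y0=200-(x-266)*33/287; ys=np.arange(int(y0)-5,int(y0)+6); d=np.diff(g[ys,x]); 
        w=np.clip(-d,0,None); w[w<15]=0
        if w.sum()>0: pts.append((x,(w*(ys[:-1]+.5)).sum()/w.sum()))
    r=np.array(rel(t,pts,50)); k=np.polyfit(r[:,1],r[:,0],1); print(lo,hi,"slope",k[0].round(4),"x mean",r[:,0].mean().round(2),"y",r[:,1].mean().round(1),"std",np.std(r[:,0]-np.polyval(k,r[:,1])).round(2))
```

```text
hub [[-2.6, -48.8]] [[1.2, -52.8]]
holes [[-0.1, 22.0], [-1.1, -120.6]] [[-3.4, -125.1], [-1.7, 18.2]]
bed -x edge [[-37.6, 55.9], [-38.1, -162.9]] +x loose/clamp [[33.9, -164.1], [38.0, 51.9]]
bed -x edge [[-41.4, -165.9], [-35.9, 52.4]] [[36.9, -166.7]]
268 276 slope -0.1625 x mean -38.92 y 33.4 std 1.96
283 298 slope -0.0044 x mean -32.82 y -23.8 std 0.68
300 333 slope 0.0857 x mean -35.24 y -102.8 std 2.24
```

Run:
```python
from h import *
ex,ey=ax()
for f in("sc6.npz","sc12.npz"):
  c=load(f); im=c["img"].astype(int)
  m=(abs(im-np.array([186,180,172])).max(2)<22).astype(np.uint8)
  if f=="sc12.npz": m=(im.min(2)>150).astype(np.uint8)
  m=cv2.morphologyEx(m,cv2.MORPH_OPEN,np.ones((3,3)))
  n,l,st,ce=cv2.connectedComponentsWithStats(m)
  for i in range(1,n):
    if 300<st[i,4]<4000 and 200<ce[i][0]<310 and 210<ce[i][1]<270:
      cn=max(cv2.findContours((l==i).astype(np.uint8),0,1)[0],key=cv2.contourArea).reshape(-1,2).astype(float)
      rc=cv2.minAreaRect(ray(c,cn,50)[:,:2].astype(np.float32)); w=np.array(rc[0])-C0; print(f,st[i,4],rc[1],rc[2],w@ex,w@ey)
c=cam('scene'); print(abs(c["img"].astype(int)-load('sc12.npz')["img"].astype(int)).mean())
```

```text
sc6.npz 1717 (74.33104705810547, 217.4814910888672) 4.447927474975586 -1.078432560847629 -57.74729053892317
sc12.npz 1328 (95.55205535888672, 217.46542358398438) 4.986819744110107 -11.29717325061068 -57.8430559697566
sc12.npz 309 (21.94622802734375, 120.43988800048828) 5.3539581298828125 51.23157750190101 -2.7010016978191027
sc12.npz 301 (21.907384872436523, 113.39425659179688) 5.354514122009277 51.87364890968143 -129.65930034979073
2.083407029478458
```

The two blocks show as one 74 × 217 mm rectangle. That is pixel-centre extent, so about 220 mm in full, which means no gap or step. Handing in.

```bash
python3 -c "
from plant import order,status
print(status.read_state()['time']); print(order.sign_off())"
```

```text
20.5333
the job is handed in; nothing more can be done
None
```

I slid the loose block square against the rail and butted it against the clamped block's -y end. I then set the bracket on top, centred over the joint, and handed the job in at 20.5 s. Handing in gives no verdict, so the result rests on the checks below.

**Block pushes:** Both pushes stopped hard, at about 12–16 N. They stopped within about 0.5 mm of where I calculated the rail and the block's end to be. A second press against the rail stopped about 1.5–2 mm short of the first one's reading. I put this down to tool tilt and calibration, because the pictures show no step between the blocks.

**Bed:** Before placing the bracket, the scene camera showed both blocks as one rectangle of about 74 × 217 mm. Adding the pixel border makes that about 220 mm, so no gap or step was visible.

**Bracket:** It is upright on both blocks, and the gripper is open and clear of it.

| Check | Measured | Allowed |
|---|---|---|
| Across the bed | within 3 mm of centre | 10 mm |
| Along the bed, from the joint | about 2–6 mm off | 20 mm |
| Turn from the rail direction | about 0.01 rad | 0.12 rad |

**Checks that disagreed:**
- The two cameras differed by about 4 mm in absolute position.
- A fine edge fit in the top view was too noisy to use, so squareness to within 0.02 rad rests on the contacts and the rectangle.

**Other things:** They looked unmoved in the last pictures, though I did not measure them.

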